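# Close up the pattern-curing unit and start it

### The job

Get the curing unit on the casting bench going, using only pushes of the fingertips: push its open drawer fully home and push its raised lid down until it lies flat shut, slamming neither. Only then press the wider of the two round buttons on the control box all the way down and let it come back up. Leave the narrow button unpressed, and do not pick up or shift any of the loose things standing about.

Things in the scene. Friction and masses are not known exactly. Their poses are not given: they have to be found in the camera images.
- unit: Curing unit: low blue steel case fixed to the bench, 200 (x) by 300 (y) by 90 mm high. Origin at the centre of its underside; its own x points from its front (the robot's side) to its back, y to the left seen from the robot, z up. It may stand left or right of the control box and is turned up to 0.2 rad. The left half (+y) has the drawer in its front, with a fixed roof 90 mm high above; the right half (-y) is an open well 80 mm high covered by the lid.
- drawer (a joint): Drawer opening in m: 0 fully home, grows as it comes out along the unit's -x (at most 0.12). Slides with about 1.5 N of friction and stays where it is left.
- drawer_front (a point): Centre of the outer (robot-side) face of the drawer's bare aluminium front panel, 45 mm above the bench; it moves with the drawer. The panel is 128 mm wide and 12 mm thick, from 12 to 78 mm above the bench, with no handle. Fully home, this face stands 12 mm proud of the case's front.
- lid (a joint): Lid angle in rad: 0 lying flat shut, grows as its free edge, at the unit's right-hand (-y) side, rises (at most 1.2); it opens like a book cover. Its hinge axis runs along the unit's x, level with the lid's lower face, through unit y -7, z +80 mm (beside the fixed roof); from there the lid reaches toward the unit's -y. The hinge is stiff (0.35 N m of friction) and the lid stays where it is left; about 1 to 3 N at the point below pushes it down.
- lid_push (a point): Point on the upper (outer) face of the bare aluminium lid, 115 mm from the hinge axis, 27 mm short of its free edge and 30 mm toward the unit's front from the lid's middle. The lid is a plate 194 mm (x) by 140 mm (y, out from the hinge), 10 mm thick, without a handle; shut, its upper face is level with the case's roof, 90 mm above the bench.
- control: Grey control box fixed to the bench beside the unit, 130 (x) by 150 (y) by 50 mm high, origin at the centre of its underside, with a dial and a display at its back. The two round grey buttons in black housings stand on its top, 30 mm toward the robot from its middle and 37 mm either side of it; which is left and which right varies.
- start (a joint): Travel in m of the wider button (cap 32 mm across): 0 up, 0.006 fully down. A spring lifts it again; 5 N holds it fully down.
- start_top (a point): Centre of the top of the wider button's cap, 72 mm above the bench and 10 mm above its 48 mm wide housing when up; it moves with the cap, straight down when pressed.
- stop (a joint): Travel in m of the narrow button (cap 18 mm across), 0 up, 0.006 fully down. Not to be pressed.
- stop_top (a point): Centre of the top of the narrow button's cap.
- flask: Bystander: loose open steel casting flask (tube), 68 mm across, 70 mm high, on the bench in front of the lid's half of the unit. Origin at the centre of its underside.
- sprue_base: Bystander: loose black rubber sprue base, 64 mm across, 24 mm high, on the bench in front of the control box. Origin at the centre of its underside.
- wax_jar: Bystander: small loose jar, 44 mm across, 45 mm high, on the back part of the unit's roof over the drawer. Origin at the centre of its underside.
- bowl: Bystander: loose green mixing bowl, 110 mm across, 55 mm high, at the left. Origin at the centre of its underside.
- brush: Bystander: loose brush lying on the bench at the right.
- bottle: Bystander: loose bottle, 60 mm across, 150 mm high, at the right. Origin at the centre of its underside.
- block: Bystander: loose blue block, 70 by 45 by 25 mm, at the left. Origin at the centre of its underside.

How it is judged:
By the outcome, as a careful person would: the job done as asked, in the order asked, and still so for the second after the job is handed in, with the robot touching nothing.
It also fails if it takes over 58 s, if anything falls off the work surface, if the arm or the gripper's body presses on something with over 40 N, if the wrist force passes 120 N, or if a joint passes its speed limit or range.

### The arm

A 7-joint arm with a two-finger parallel gripper is mounted at the origin on the work surface. World frame = base frame: x ahead of the robot, y to its left, z up, the work surface at z = 0. Lengths are in m, angles in rad, forces in N, time in s.
With the tool pointing down it reaches from about 0.425 to 0.975 m from the base axis. Payload 16.7 kg.
Tool frame: the origin (TCP) lies on the front face of the gripper's body, between the roots of the fingers; the fingertips stand 73 mm ahead of it and the grasp point (between the pads) lies 54 mm ahead of it; z points along the fingers, y is the line along which they close (so a half turn about z gives the same grasp; the last joint's range is limited). The gripper opens to 85 mm and grips with 20 to 120 N. Pads are 22 mm wide; open, the fingers measure 114 mm over their backs; the gripper's body (76 mm by 85 mm) begins 54 mm behind the grasp point. The pads swing forward as they close: fully open they stand 13 mm farther back than shut.
Start: joints at [1.194, 0.426, 0.074, 1.606, -0.034, 1.111, -0.067], TCP at [0.152, -0.658, 0.304] pointing down, gripper open.
Joint ranges: [-2.85, 2.85], [-0.5, 2.14], [-1.23, 1.37], [0.21, 2.46], [-1.02, 4.16], [0.16, 2.05], [-2.73, 2.73]. Speed limits (rad/s): [1.89, 1.89, 2.39, 2.39, 3.01, 3.01, 3.01].

### API

Orientations are given as a unit quaternion [x, y, z, w].
In Python, from bench import r, snapshot, get_calibration, finish_job gives the robot as it stands.
- The arm moves only by the tool drive_tool, never from a script. Its argument "motion" is a list of rows, each a list of 3 entries, a list of its own where there are three numbers: the turn, a rotation vector about the tool's x, y, z scaled (see below), then the shift along the tool's x, y, z scaled (see below), then the opening, from -1 (shut) to 1 (fully open). A call has 1 to 12 rows; each row shifts and turns the commanded pose from where the row before left it, along the tool's axes as they then stand; what a row does not reach is not made up. The controller multiplies each number of a shift by 2.5 cm and each number of a turn by 180 degrees. A row lasts 1/8 s, in which the tool goes at most 62.5 mm and 10.7 degrees, less where a joint would pass 70% of its speed; a pose out of reach is approached as far as the arm can. A call with a number of a shift or a turn outside -1 to 1 is refused whole. A call with a gripper value outside its range is refused whole. The fingers move at their own pace and stop on an object; "force" is the grip in N (left out, the last holds). Time passes only in rows, so rows that do not move let the fingers close. It gives the time, the measured TCP pose, the force, the opening and the grip force at its end, in the units of the state.
- r.sense(): the state, without advancing time (a new reading comes with each control period).
- snapshot(name): name is "scene" or "top" or "wrist"; returns the picture (384x512x3 uint8, blue, green, red); there is no depth.
- get_calibration(name): a dict with "K" (3x3 intrinsics, pixels), "k1" (the pictures are not rectified: a ray, as slopes to the right and down, at radius r is drawn at 1 + k1 r^2 times it, then the intrinsics apply), "R" (3x3) and "t" (3): a world point X has camera coordinates R X + t. Camera axes: x right, y down, z forward; pixel columns grow to the right and rows downward; lengths in m; the calibration is good to about 2 mm. A picture is of the moment at which its call begins: read the wrist's pose just before it. get_calibration takes no time and is no camera call; for the wrist camera it gives the pose at the moment of the call.
- finish_job(): hands the job in; it is judged then, once.
The state is a dict: "time": time; "qpos": joint angles; "joint_velocities": joint speeds; "tau": joint torques, N m; "ee_pos": TCP position; "eef_rot": TCP orientation; "ft_force": force on the tool from outside, world axes, zero at the start; "ft_torque": the same for the moment, N m; "gripper_width": finger opening in m; "grip_force": force on a finger pad.
Only numpy, scipy, OpenCV 4.12 (cv2) and the standard library are available. Lean on these libraries where they do the work, as an engineer would, in place of code of your own. Each camera call takes 0.05 s, during which the arm holds its last target. There are 200 camera calls.

## Working session

There is one attempt and no reset: what is moved stays moved. The work goes in short steps, Python scripts to look and compute and a tool call to move; the robot and the scene stay as the last step left them, time stands still between calls to the robot, and variables do not carry over. Pictures are saved under pics/ and viewed, at most 10 in all, crops included, and the job is handed in when it is done.

Besides the shell and the picture viewer there is one more tool, called after "Request:" as name(argument=value, ...) on one line, values as JSON. drive_tool: Moves the arm, as the interface text tells. Shifts and turns lie within -1 to 1; 1 stands for 2.5 cm of shift or 180 degrees of turn. Its arguments: {"type":"object","properties":{"motion":{"type":"array","items":{"type":"array"}},"force":{"type":"number"}},"required":["motion"]}

```bash
mkdir -p pics; ls
python3 - <<'E'
from bench import *
import cv2
s=r.sense();print(s['time'],s['ee_pos'],s['eef_rot'],s['gripper_width'])
for n in("scene","top"):
    cv2.imwrite(f"pics/{n}0.png",snapshot(n));c=get_calibration(n);print(n,c)
E
```

```text
pics
0.0 [ 0.15170806 -0.65741129  0.30321947] [ 9.93576311e-01  1.13162320e-01 -1.13835402e-04 -6.25669221e-04] 0.08559378648917815
scene {'K': array([[356.2090315 ,   0.        , 247.47745021],
       [  0.        , 356.2090315 , 189.95582497],
       [  0.        ,   0.        ,   1.        ]]), 'k1': 0.011221597606092034, 'R': array([[ 0.40493219,  0.91422888, -0.01467941],
       [ 0.54943074, -0.25612508, -0.79531491],
       [-0.73085962,  0.31398328, -0.60601873]]), 't': array([-0.22697693, -0.25915836,  1.51621931])}
top {'K': array([[472.7782712 ,   0.        , 256.95875956],
       [  0.        , 472.7782712 , 196.49469271],
       [  0.        ,   0.        ,   1.        ]]), 'k1': 0.055005800251248016, 'R': array([[ 4.52029093e-04, -9.99986160e-01,  5.24163690e-03],
       [-9.95610817e-01, -9.40598468e-04, -9.35853446e-02],
       [ 9.35889796e-02, -5.17632710e-03, -9.95597463e-01]]), 't': array([0.00365911, 0.59166363, 1.7397287 ])}
```

View pics/top0.png

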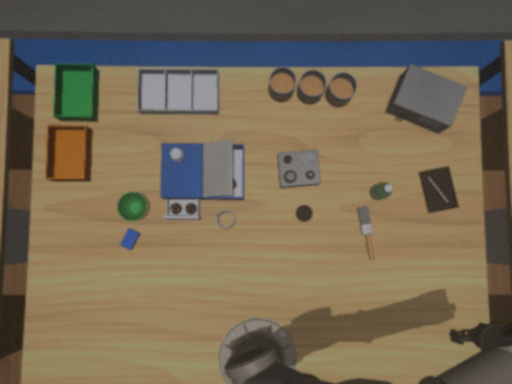

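View pics/scene0.png

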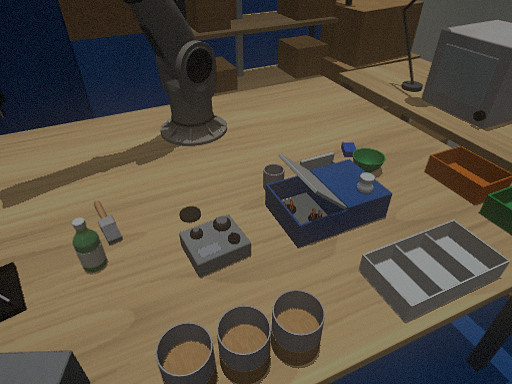

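The top view shows the blue unit around (203,171) with its drawer out at (182,208) and the lid raised at (218,167). The flask is at (227,219), the control box at (298,168) with its buttons near (291,177) and (310,175), and the sprue base at (304,213).

```bash
cat > h.py <<'E'
import numpy as np, cv2
from bench import *
def ray(cal,px):
    k=cal['k1'];K=cal['K'];R=cal['R'];t=cal['t']
    d=np.array([(px[0]-K[0,2])/K[0,0],(px[1]-K[1,2])/K[1,1]]);u=d.copy()
    for _ in range(20): u=d/(1+k*(u@u))
    return -R.T@t, R.T@np.array([u[0],u[1],1])
def plane(cal,px,z):
    o,d=ray(cal,px);return o+d*(z-o[2])/d[2]
def proj(cal,X):
    c=cal['R']@np.asarray(X)+cal['t'];u=c[:2]/c[2];u=u*(1+cal['k1']*(u@u))
    return u*[cal['K'][0,0],cal['K'][1,1]]+cal['K'][:2,2]
E
python3 - <<'E'
from h import *
im=cv2.imread('pics/top0.png');c=get_calibration('top')
hsv=cv2.cvtColor(im,cv2.COLOR_BGR2HSV)
cr=im[130:235,150:330];cv2.imwrite('pics/topc.png',cv2.resize(cr,None,fx=4.4,fy=4.4,interpolation=cv2.INTER_CUBIC))
m=cv2.inRange(hsv,(100,120,50),(130,255,255));m[:125]=0;m[205:]=0;m[:,:150]=0;m[:,260:]=0
k=cv2.morphologyEx(m,cv2.MORPH_CLOSE,np.ones((5,5)))
cs=max(cv2.findContours(m,0,2)[0],key=cv2.contourArea)
print(cv2.minAreaRect(cs),cv2.approxPolyDP(cs,2.5,True).reshape(-1,2).tolist())
for n,p,z in [('unitFL',(161.5,198),.09),('unitBL',(161.5,143.5),.09),('FR',(243.5,199),.08),('BR',(243.5,145),.08),('b1',(291,177),.072),('b2',(310,175),.072),('flask',(227,219),.07),('sprue',(304,213),.024)]:
    print(n,plane(c,p,z).round(3))
E
```

```text
((181.5, 171.0), (52.0, 39.0), 90.0) [[164, 145], [162, 195], [199, 197], [200, 145]]
unitFL [0.58  0.347 0.09 ]
unitBL [0.779 0.351 0.09 ]
FR [0.578 0.053 0.08 ]
BR [0.776 0.054 0.08 ]
b1 [ 0.659 -0.12   0.072]
b2 [ 0.667 -0.19   0.072]
flask [0.506 0.113 0.07 ]
sprue [ 0.53  -0.172  0.024]
```

View pics/topc.png

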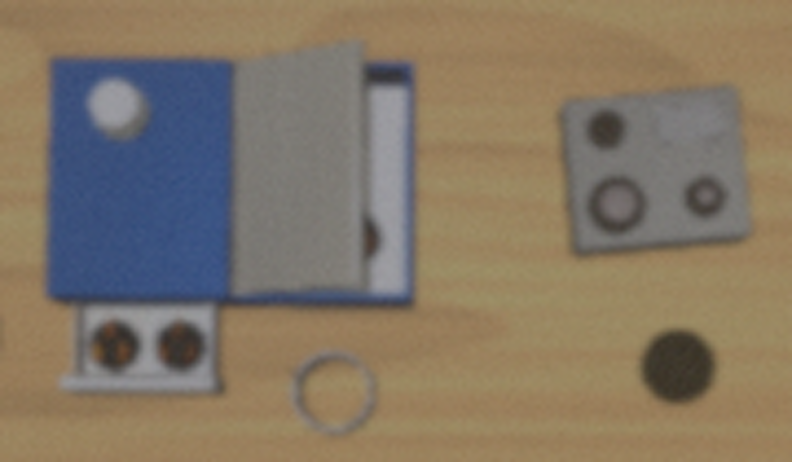

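The crop shows the unit's roof corners at (50,299), (52,59) and (413,303), and the drawer panel's front edge from (61,391) to (220,391). The wide button is on the left at (616,205), the narrow one at (706,197), and the lid's free edge runs from (362,40) to (366,290).

Run:
```python
from h import *
c=get_calibration('top')
P=lambda p,z:plane(c,(p[0]/4.4+150-.4,p[1]/4.4+130-.4),z)
FL=P((50,299),.09);BL=P((52,59),.09);FR=P((413,303),.08);BR=P((413,63),.08)
for n,v in zip('FL BL FR BR'.split(),(FL,BL,FR,BR)):print(n,v.round(4))
C=(FL+BL+FR+BR)/4;ax=(BL-FL+BR-FR)/2;ay=(FL-FR+BL-BR)/2
print('C',C.round(4),'yaw',np.arctan2(ax[1],ax[0]),np.arctan2(-ay[0],ay[1]),np.linalg.norm(ax[:2]),np.linalg.norm(ay[:2]))
a=P((61,391),.078);b=P((220,391),.078);print('drawer',a.round(4),b.round(4),np.linalg.norm(a-b))
b1=P((616,205),.072);b2=P((706,197),.072);print('wide',b1.round(4),'narrow',b2.round(4),np.linalg.norm(b1-b2))
print('flask',P((334,392),.07).round(3),'sprue',P((678,367),.024).round(3),'jar',P((114,103),.135).round(3))
yaw=.5*(np.arctan2(ax[1],ax[0])+np.arctan2(-ay[0],ay[1]))
ux=np.array([np.cos(yaw),np.sin(yaw),0]);uy=np.array([-np.sin(yaw),np.cos(yaw),0]);C[2]=0
# lid angle: free lid edge upper corner at near end and far end, match angle
for th in np.arange(.5,1.25,.1):
    e=[]
    for sx in(-.097,.097):
        X=C+ux*sx+uy*(-.007-.142*np.cos(th)+0.01*0)+np.array([0,0,.08+.142*np.sin(th)])
        X2=X+uy*(.01*np.sin(th))+np.array([0,0,.01*np.cos(th)])
        e+=[((proj(c,X)+.4-[150,130])*4.4).round(),((proj(c,X2)+.4-[150,130])*4.4).round(),proj(get_calibration('scene'),X2).round()]
    print(round(th,1),np.array(e).tolist())
```

```text
FL [0.5817 0.3494 0.09  ]
BL [0.7805 0.3513 0.09  ]
FR [0.5795 0.0533 0.08  ]
BR [0.7801 0.0539 0.08  ]
C [0.6805 0.202  0.085 ] yaw 0.006423937911623915 -0.004238818130121138 0.19971788900806753 0.2967824930214885
drawer [0.5071 0.3413 0.078 ] [0.5071 0.2114 0.078 ] 0.12988219710524754
wide [ 0.6622 -0.1151  0.072 ] narrow [ 0.669 -0.19   0.072] 0.07517751048265016
flask [0.507 0.118 0.07 ] sprue [ 0.53  -0.17   0.024] jar [0.736 0.292 0.135]
0.5 [[390.0, 290.0], [383.0, 289.0], [274.0, 161.0], [390.0, 49.0], [384.0, 46.0], [310.0, 200.0]]
0.6 [[380.0, 289.0], [372.0, 288.0], [277.0, 157.0], [380.0, 45.0], [373.0, 43.0], [314.0, 195.0]]
0.7 [[368.0, 287.0], [359.0, 286.0], [280.0, 153.0], [369.0, 42.0], [360.0, 40.0], [317.0, 191.0]]
0.8 [[355.0, 286.0], [345.0, 285.0], [283.0, 149.0], [356.0, 39.0], [346.0, 38.0], [321.0, 186.0]]
0.9 [[340.0, 285.0], [330.0, 284.0], [287.0, 146.0], [342.0, 37.0], [331.0, 35.0], [326.0, 182.0]]
1.0 [[325.0, 284.0], [313.0, 283.0], [291.0, 142.0], [326.0, 35.0], [315.0, 33.0], [330.0, 179.0]]
1.1 [[308.0, 283.0], [296.0, 282.0], [295.0, 140.0], [310.0, 33.0], [298.0, 31.0], [335.0, 175.0]]
1.2 [[290.0, 282.0], [278.0, 282.0], [299.0, 137.0], [292.0, 31.0], [280.0, 30.0], [340.0, 172.0]]
```

Request:
drive_tool(motion=[[[0,0,0.036],[0,0,0],-1],[[0,0,0.036],[0,0,0],-1],[[0,0,0],[1,-1,0],-1],[[0,0,0],[1,-1,0],-1],[[0,0,0],[1,-1,0],-1],[[0,0,0],[1,-1,0],-1],[[0,0,0],[1,-1,0],-1],[[0,0,0],[1,-1,0],-1],[[0,0,0],[1,-1,0],-1],[[0,0,0],[1,-1,0],-1],[[0,0,0],[1,-1,0],-1],[[0,0,0],[1,-1,0],-1]])

```text
time: 1.6
ee_pos: [0.4022, -0.4066, 0.3037]
eef_rot: [1.0, 0.0, -0.0, -0.0]
ft_force: [0.1, -0.5, -0.3]
gripper_width: 0.0004
grip_force: 0.0
```

Request:
drive_tool(motion=[[[0,0,0],[0.5,-1,0],-1],[[0,0,0],[0.5,-1,0],-1],[[0,0,0],[0.5,-1,0],-1],[[0,0,0],[0.5,-1,0],-1],[[0,0,0],[0,-1,0],-1],[[0,0,0],[0,-1,0],-1],[[0,0,0],[0,-1,0],-1],[[0,0,0],[0,-1,0],-1],[[0,0,0],[0,-1,0],-1],[[0,0,0],[0,-1,0],-1],[[0,0,0],[0,-1,0],-1],[[0,0,0],[0,-1,0],-1]])

```text
time: 3.1
ee_pos: [0.4512, -0.1067, 0.3038]
eef_rot: [1.0, 0.0, -0.0, -0.0]
ft_force: [0.3, -0.7, -0.7]
gripper_width: -0.0002
grip_force: 0.0
```

Request:
drive_tool(motion=[[[0,0,0],[0,-1,0],-1],[[0,0,0],[0,-1,0],-1],[[0,0,0],[0,-1,0],-1],[[0,0,0],[0,-1,0],-1],[[0,0,0],[0,-1,0],-1],[[0,0,0],[0,-1,0],-1],[[0,0,0],[0,-1,0],-1],[[0,0,0],[0,-1,0],-1],[[0,0,0],[0,-1,0],-1],[[0,0,0],[0,-1,0],-1],[[0,0,0],[0,-1,0],-1],[[0,0,0],[0,-1,0],-1]])

```text
time: 4.6
ee_pos: [0.4511, 0.1932, 0.3038]
eef_rot: [1.0, 0.0, -0.0, 0.0]
ft_force: [0.3, 0.4, -0.5]
gripper_width: 0.0
grip_force: 0.0
```

Request:
drive_tool(motion=[[[0,0,0],[0,-1,0],-1],[[0,0,0],[0,-1,0],-1],[[0,0,0],[0,-1,0],-1],[[0,0,0],[0,-0.3,0],-1],[[0,0,0],[0,0,1],-1],[[0,0,0],[0,0,1],-1],[[0,0,0],[0,0,1],-1],[[0,0,0],[0,0,1],-1],[[0,0,0],[0,0,1],-1],[[0,0,0],[0,0,1],-1],[[0,0,0],[0,0,1],-1],[[0,0,0],[0,0,0.4],-1]])

```text
time: 6.1
ee_pos: [0.4509, 0.274, 0.1177]
eef_rot: [1.0, 0.0, -0.001, 0.001]
ft_force: [0.9, 0.1, -0.2]
gripper_width: -0.0001
grip_force: 0.0
```

Run:
```python
from h import *
print(r.sense()['ee_pos'],r.sense()['ft_force'])
t=snapshot('top')[130:260,130:260];s=snapshot('scene')[110:240,230:400]
w=snapshot('wrist')
cv2.imwrite('pics/a.png',np.hstack([cv2.resize(t,(400,400)),cv2.resize(w,(400,400))]))
```

```text
[0.45090053 0.27399179 0.1177375 ] [ 0.89393307  0.12305844 -0.19386241]
```

View pics/a.png

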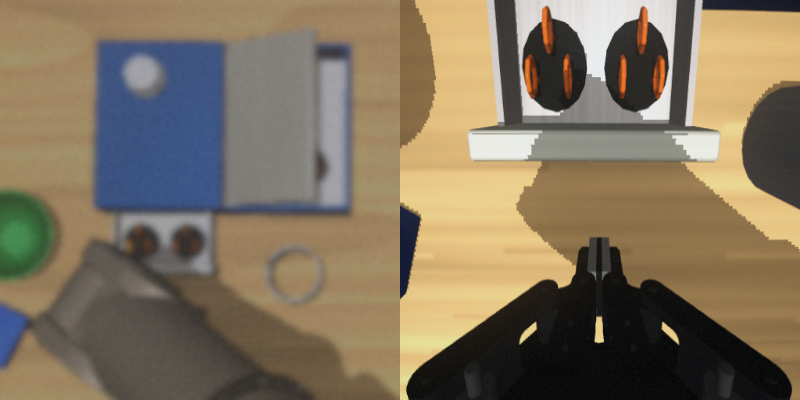

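The wrist view shows the closed fingers centred on the drawer panel at (595,145), with a free gap to it.

Request:
drive_tool(motion=[[[0,0,0],[0.6,0,0],-1],[[0,0,0],[0.6,0,0],-1],[[0,0,0],[0.2,0,0],-1],[[0,0,0],[0.2,0,0],-1],[[0,0,0],[0.2,0,0],-1],[[0,0,0],[0.2,0,0],-1],[[0,0,0],[0.2,0,0],-1],[[0,0,0],[0.2,0,0],-1],[[0,0,0],[0.2,0,0],-1],[[0,0,0],[0.2,0,0],-1],[[0,0,0],[0.2,0,0],-1],[[0,0,0],[0.2,0,0],-1]])

```text
time: 7.75
ee_pos: [0.5316, 0.2749, 0.1189]
eef_rot: [1.0, 0.0, -0.0, 0.0]
ft_force: [-1.4, -0.3, 0.5]
gripper_width: -0.0003
grip_force: 0.8
```

Request:
drive_tool(motion=[[[0,0,0],[0.2,0,0],-1],[[0,0,0],[0.2,0,0],-1],[[0,0,0],[0.1,0,0],-1],[[0,0,0],[0.1,0,0],-1],[[0,0,0],[0.1,0,0],-1]])

```text
time: 8.38
ee_pos: [0.5488, 0.2751, 0.1189]
eef_rot: [1.0, 0.0, -0.0, 0.0]
ft_force: [-1.9, -0.8, 0.0]
gripper_width: 0.0002
grip_force: 0.8
```

Sliding at about 1.5 N. I'll continue slowly until the force rises.

Request:
drive_tool(motion=[[[0,0,0],[0.08,0,0],-1],[[0,0,0],[0.08,0,0],-1],[[0,0,0],[0.08,0,0],-1],[[0,0,0],[0.08,0,0],-1]])

```text
time: 8.88
ee_pos: [0.5569, 0.275, 0.119]
eef_rot: [1.0, 0.0, -0.0, -0.0]
ft_force: [-1.2, -0.5, -0.3]
gripper_width: -0.0002
grip_force: 0.8
```

Request:
drive_tool(motion=[[[0,0,0],[0.04,0,0],-1],[[0,0,0],[0.04,0,0],-1]])

```text
time: 9.12
ee_pos: [0.5579, 0.2751, 0.1189]
eef_rot: [1.0, 0.0, -0.001, 0.0]
ft_force: [-12.3, -2.9, 8.8]
gripper_width: -0.0003
grip_force: 6.2
```

Request:
drive_tool(motion=[[[0,0,0],[0.03,0,0],-1],[[0,0,0],[-0.4,0,0],-1],[[0,0,0],[-1,0,0],-1],[[0,0,0],[0,0,-1],-1],[[0,0,0],[0,0,-1],-1],[[0,0,0],[0,0,-1],-1],[[0,0,0],[0,0,-1],-1],[[0,0,0],[0,0,-1],-1],[[0,0,0],[0,0,-1],-1],[[0,0,0],[0,0,-1],-1]])

```text
time: 10.38
ee_pos: [0.5244, 0.2751, 0.295]
eef_rot: [1.0, 0.0, 0.0, -0.0]
ft_force: [0.1, -0.6, -0.1]
gripper_width: 0.0
grip_force: 0.0
```

Request:
drive_tool(motion=[[[0,0,0],[0.8,1,0],-1],[[0,0,0],[0.8,1,0],-1],[[0,0,0],[0.8,1,0],-1],[[0,0,0],[0.8,1,0],-1],[[0,0,0],[0.8,1,0],-1],[[0,0,0],[0.8,1,0],-1],[[0,0,0],[0.2,0.8,0],-1],[[0,0,0],[0,0,0],-1]])

```text
time: 11.38
ee_pos: [0.6495, 0.1035, 0.2938]
eef_rot: [1.0, -0.001, 0.0, 0.0]
ft_force: [-0.5, 0.7, -0.4]
gripper_width: 0.0004
grip_force: 0.0
```

Run:
```python
from h import *
print(r.sense()['ee_pos'],r.sense()['ft_force'])
t=snapshot('top')[130:260,130:260];s=snapshot('scene')[90:220,230:360]
cv2.imwrite('pics/b.png',np.hstack([cv2.resize(t,(400,400)),cv2.resize(s,(400,400))]))
```

```text
[0.64952817 0.10354514 0.29380633] [-0.46114598  0.67995864 -0.43415064]
```

View pics/b.png

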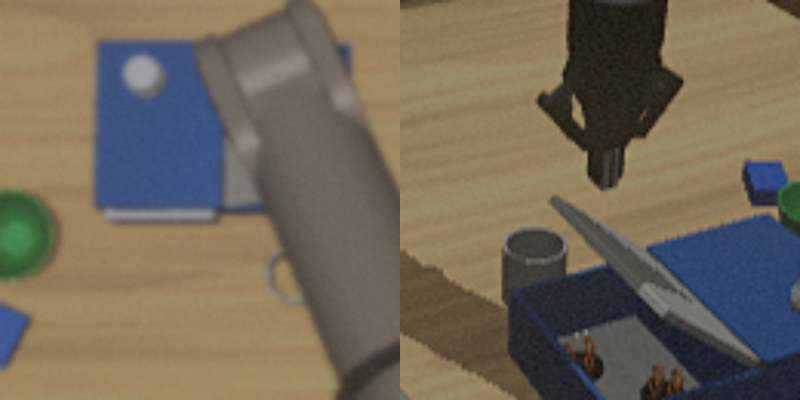

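The drawer panel now sits against the case at (160,214). The fingertips are above the outer half of the raised lid, at (605,185) in the scene view.

Request:
drive_tool(motion=[[[0,0,0],[0,0,0.9],-1],[[0,0,0],[0,0.04,0.25],-1],[[0,0,0],[0,0.04,0.25],-1],[[0,0,0],[0,0.04,0.25],-1],[[0,0,0],[0,0.04,0.25],-1],[[0,0,0],[0,0.04,0.25],-1],[[0,0,0],[0,0.04,0.25],-1]])

```text
time: 12.35
ee_pos: [0.6497, 0.099, 0.2337]
eef_rot: [1.0, 0.0, 0.0, -0.0]
ft_force: [-0.1, 0.4, 2.1]
gripper_width: 0.0003
grip_force: 0.9
```

Request:
drive_tool(motion=[[[0,0,0],[0,0.1,0.2],-1],[[0,0,0],[0,0.1,0.2],-1],[[0,0,0],[0,0.1,0.2],-1],[[0,0,0],[0,0.1,0.2],-1],[[0,0,0],[0,0,0.2],-1],[[0,0,0],[0,0,0.2],-1]])

```text
time: 13.1
ee_pos: [0.6496, 0.0891, 0.2036]
eef_rot: [1.0, 0.0, -0.0, -0.0]
ft_force: [0.0, -0.6, 3.7]
gripper_width: -0.0001
grip_force: 0.9
```

Request:
drive_tool(motion=[[[0,0,0],[0,0,0.2],-1],[[0,0,0],[0,0,0.2],-1],[[0,0,0],[0,0,0.2],-1],[[0,0,0],[0,0,0.2],-1],[[0,0,0],[0,0,0.2],-1],[[0,0,0],[0,0,0.12],-1],[[0,0,0],[0,0,0.1],-1],[[0,0,0],[0,0,0.08],-1]])

```text
time: 14.1
ee_pos: [0.6496, 0.0891, 0.1713]
eef_rot: [1.0, 0.0, -0.0, -0.0]
ft_force: [-0.1, -1.3, 2.0]
gripper_width: 0.0002
grip_force: 0.9
```

Request:
drive_tool(motion=[[[0,0,0],[0,0,0.08],-1],[[0,0,0],[0,0,0.06],-1],[[0,0,0],[0,0,0.06],-1]])

```text
time: 14.48
ee_pos: [0.6496, 0.0891, 0.1664]
eef_rot: [1.0, 0.0, 0.0, -0.0]
ft_force: [0.0, -2.1, 1.6]
gripper_width: 0.0002
grip_force: 0.9
```

Request:
drive_tool(motion=[[[0,0,0],[0,0,0.06],-1],[[0,0,0],[0,0,0.04],-1]])

```text
time: 14.72
ee_pos: [0.6496, 0.0891, 0.1639]
eef_rot: [1.0, 0.0, 0.0, -0.0]
ft_force: [-0.5, -0.6, 1.2]
gripper_width: -0.0004
grip_force: 0.9
```

Request:
drive_tool(motion=[[[0,0,0],[0,0,0.04],-1],[[0,0,0],[0,0,0],-1]])

```text
time: 14.98
ee_pos: [0.6495, 0.0892, 0.1628]
eef_rot: [1.0, 0.0, -0.0, -0.0]
ft_force: [-0.3, 0.0, 0.6]
gripper_width: 0.0002
grip_force: 0.0
```

Request:
drive_tool(motion=[[[0,0,0],[0,0,0.04],-1],[[0,0,0],[0,0,0],-1]])

```text
time: 15.22
ee_pos: [0.6495, 0.0893, 0.1626]
eef_rot: [1.0, 0.0, 0.0, 0.0]
ft_force: [-3.8, -1.8, 11.7]
gripper_width: 0.0001
grip_force: 5.7
```

Request:
drive_tool(motion=[[[0,0,0],[0,0,0.04],-1],[[0,0,0],[0,0,0],-1]])

```text
time: 15.48
ee_pos: [0.6496, 0.0893, 0.1625]
eef_rot: [1.0, 0.0, 0.0, 0.0]
ft_force: [-8.7, -1.7, 24.1]
gripper_width: 0.0002
grip_force: 11.9
```

The lid has met its stop at 24 N. I'll lift and move over to the wide button.

Request:
drive_tool(motion=[[[0,0,0],[0,0,-0.4],-1],[[0,0,0],[0,0,-1],-1],[[0,0,0],[0,0,-1],-1],[[0,0,0],[0.1,1,-0.6],-1],[[0,0,0],[0.1,1,0],-1],[[0,0,0],[0.1,1,0],-1],[[0,0,0],[0.1,1,0],-1],[[0,0,0],[0.1,1,0],-1],[[0,0,0],[0,1,0],-1],[[0,0,0],[0,1,0],-1],[[0,0,0],[0,1,0],-1],[[0,0,0],[0,0.2,0],-1]])

```text
time: 16.98
ee_pos: [0.662, -0.1178, 0.2359]
eef_rot: [1.0, -0.001, -0.0, 0.0]
ft_force: [0.0, 0.5, 0.3]
gripper_width: 0.0001
grip_force: 0.0
```

Run:
```python
from h import *
print(r.sense()['ee_pos'],r.sense()['ft_force'])
c=get_calibration('wrist');w=snapshot('wrist');cv2.imwrite('pics/w.png',w)
print(proj(c,(.6622,-.1151,.072)),proj(c,(.669,-.19,.072)))
s=snapshot('scene')[110:260,170:400]
v=cv2.resize(s,(391,255))
o=np.zeros((384,512+250,3),np.uint8);o[:,:512]=w;o[:163,512:]=cv2.resize(s,(250,163));cv2.imwrite('pics/c.png',o)
```

```text
[ 0.66201448 -0.11782793  0.23588107] [0.03006255 0.4833699  0.33097018]
[251.49311208 193.65059003] [337.06283734 186.09541506]
```

View pics/c.png

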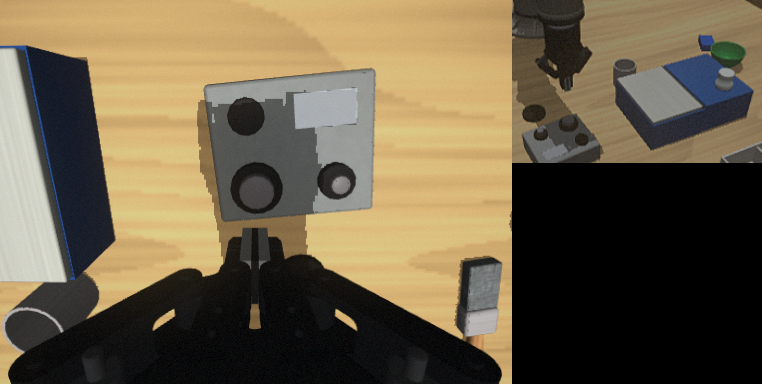

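The lid lies flat beside the blue roof. The wide cap is at (257,192) and the narrow one at (341,185), about 4 mm right of my projections, so the tool is within 2 mm of the wide button. I'll press it.

Request:
drive_tool(motion=[[[0,0,0],[0.06,0.06,1],-1],[[0,0,0],[0,0,1],-1],[[0,0,0],[0,0,1],-1],[[0,0,0],[0,0,0.4],-1],[[0,0,0],[0,0,0.1],-1],[[0,0,0],[0,0,0.1],-1],[[0,0,0],[0,0,0.1],-1],[[0,0,0],[0,0,0.06],-1],[[0,0,0],[0,0,0.06],-1]])

```text
time: 18.2
ee_pos: [0.6641, -0.1173, 0.1409]
eef_rot: [1.0, 0.0, 0.001, -0.0]
ft_force: [1.6, -0.1, 3.1]
gripper_width: 0.0004
grip_force: 1.8
```

Request:
drive_tool(motion=[[[0,0,0],[0,0,0.06],-1],[[0,0,0],[0,0,0],-1]])

```text
time: 18.45
ee_pos: [0.6641, -0.1174, 0.1392]
eef_rot: [1.0, 0.0, 0.0, -0.0]
ft_force: [2.8, 0.9, 4.8]
gripper_width: -0.0001
grip_force: 2.3
```

Request:
drive_tool(motion=[[[0,0,0],[0,0,0.04],-1],[[0,0,0],[0,0,0.02],-1],[[0,0,0],[0,0,0],-1]])

```text
time: 18.82
ee_pos: [0.6642, -0.1174, 0.1386]
eef_rot: [1.0, 0.0, 0.001, 0.0]
ft_force: [-2.1, 1.2, 16.5]
gripper_width: -0.0001
grip_force: 8.1
```

Bottomed at 16 N. I'll hold briefly, then lift off and back away.

Request:
drive_tool(motion=[[[0,0,0],[0,0,0],-1],[[0,0,0],[0,0,0],-1],[[0,0,0],[0,0,-0.3],-1],[[0,0,0],[0,0,-0.6],-1],[[0,0,0],[0,0,-1],-1],[[0,0,0],[0,0,-1],-1],[[0,0,0],[0,0,-1],-1],[[0,0,0],[0,0,-1],-1],[[0,0,0],[0,0,-1],-1],[[0,0,0],[-1,1,0],-1],[[0,0,0],[-1,1,0],-1],[[0,0,0],[-1,1,0],-1]])

```text
time: 20.32
ee_pos: [0.5875, -0.1932, 0.2853]
eef_rot: [1.0, 0.0, -0.0, 0.0]
ft_force: [-0.8, -0.9, 0.4]
gripper_width: 0.0
grip_force: 0.0
```

Request:
drive_tool(motion=[[[0,0,0],[-0.5,1,0],-1],[[0,0,0],[-0.5,1,0],-1],[[0,0,0],[-0.5,1,0],-1],[[0,0,0],[0,1,0],-1],[[0,0,0],[0,1,0],-1],[[0,0,0],[0,0,0],-1]])

```text
time: 21.08
ee_pos: [0.5507, -0.3198, 0.2848]
eef_rot: [1.0, -0.001, -0.0, 0.0]
ft_force: [-0.1, 0.0, -1.1]
gripper_width: -0.0
grip_force: 0.0
```

Run:
```python
from h import *
t=snapshot('top')[125:235,150:330];s=snapshot('scene')[110:290,170:400]
cv2.imwrite('pics/d.png',np.hstack([cv2.resize(t,(400,245)),cv2.resize(s,(400,245))]))
```

```text
(no output)
```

View pics/d.png

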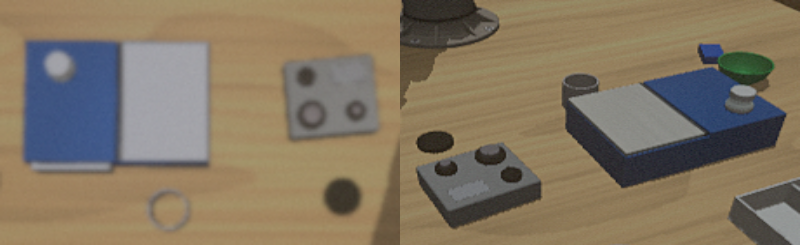

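The drawer panel is home at (72,166) and the lid is flat at (165,102). Both buttons are up at (312,114) and (356,112), and nothing loose has moved.

```bash
python3 -c "
from bench import *
print(finish_job())"
```

```text
the job is handed in; nothing more can be done
None
```

I pushed the drawer home and the lid flat shut, then pressed the wide button fully down and let it come back up. The narrow button was not pressed, no loose thing visibly moved, and the job was handed in at about 21 s (limit 58 s).

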